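# Close the sweet box and snap its cap on

## Robot

A 6-joint arm with a two-finger parallel gripper is mounted at the origin on a cart in front of the work surface, level with it; the furniture and walls round the work are solid. World frame = base frame: x ahead of the robot, y to its left, z up, the work surface at z = 0. Lengths are in m, angles in rad, forces in N, time in s.
With the tool pointing down it reaches from about 0.225 to 0.875 m from the base axis. Payload 3.4 kg.
Tool frame: the origin (TCP) lies on the centre line of the jaws, within the pads' length; the fingertips stand 17 mm ahead of it and the grasp point (between the pads) lies 2 mm behind it (manip.finger_overhang is the distance from the TCP to the fingertips, in m); y points along the fingers, x is the direction in which the jaws open and shut, and the axes are right-handed (so a half turn about y gives the same grasp; the last joint's range is limited). The gripper opens to 85 mm and grips with 20 to 120 N. Pads are 22 mm wide; open, the fingers measure 114 mm over their backs; the gripper's body (76 mm by 85 mm) begins 54 mm behind the grasp point. The pads swing forward as they close: fully open they stand 13 mm farther back than shut.
Start: joints at [-1.394, 0.276, 1.505, -0, 1.361, -0.121], TCP at [0.169, -0.55, 0.248] pointing down, gripper open.
Joint ranges: [-2.89, 2.89], [-0.75, 2.08], [0.22, 2.7], [-1.18, 4.32], [0.11, 2.71], [-2.7, 2.7]. Speed limits (rad/s): [2.57, 2.57, 3.14, 3.14, 3.14, 3.14].

## Interface

Orientations are given as a unit quaternion [w, x, y, z].
In Python, from rig import manip gives the robot as it stands.
- The arm moves only by the tool arm_command, never from a script. Its argument "commands" is a list of rows, each a list of 3 entries, a list of its own where there are three numbers: the finger opening in cm, from 0 to 8.54, then the shift along the world's x, y, z in cm, then the turn about the world's z in rad. A call has 1 to 12 rows; each row shifts and turns the commanded pose from where the row before left it; what a row does not reach is not made up. A row lasts 1/10 s, in which the tool goes at most 50 mm and 8.59 degrees, less where a joint would pass 70% of its speed; a pose out of reach is approached as far as the arm can. A call with a gripper value outside its range is refused whole. The fingers move at their own pace and stop on an object; "grip_force" is the grip in N (left out, the last holds). Time passes only in rows, so rows that do not move let the fingers close. It gives the time, the measured TCP pose, the force and the opening at its end, in the units of the state.
- manip.get_state(): the state, without advancing time (a new reading comes with each control period).
- manip.get_image(name): name is "scene" or "side" or "wrist"; returns a dict with "pixels" (400x640x3 uint8, red, green, blue), "range_z" (400x640 float32, m along the optical axis (not along the pixel's ray), 0 where there is no reading), "intrinsics" (3x3 intrinsics, pixels), "k1" (the pictures are not rectified: a ray, as slopes to the right and down, at radius r is drawn at 1 + k1 r^2 times it, then the intrinsics apply), "R" (3x3) and "t" (3): a world point X has camera coordinates R X + t. Camera axes: x right, y down, z forward; pixel columns grow to the right and rows downward; lengths in m; the calibration is good to about 2 mm. A picture is of the moment at which its call begins.
- manip.sign_off(): hands the job in, once; it reports no verdict.
The state is a dict: "clock": time; "qpos": joint angles; "qd": joint speeds; "effort": joint torques, N m; "position": TCP position; "ee_rot": TCP orientation; "contact_force": force on the tool from outside, world axes, zero at the start; "moment": the same for the moment, N m; "width": finger opening in m.
Only numpy, scipy, OpenCV 4.12 (cv2) and the standard library are available. Lean on these libraries where they do the work, as an engineer would, in place of code of your own. Each camera call takes 0.05 s, during which the arm holds its last target.

## Task

The sweet box is loaded: swing its lid right down so that the stud comes up through the hole in the lid's front tongue, then fetch the snap cap, set it upright over the stud and press it down past the click until it sits flat on the lid. Do not stop at the click: finish with the gripper still on the cap and still pushing it down firmly, with about 10 N, and do not let go. Leave the shot glass and the shaker standing where they are.

Things in the scene. Friction and masses are not known exactly. Their poses are not given: they have to be found in the camera images.
- box: Wooden sweet box, fixed to the worktop, 160 (its x) x 170 (its y) x 65 mm high, open at the top, with sweets in it. Origin: centre of its underside. Its +x points to the hinge side, away from the robot; on the front (-x) wall a wooden bracket 46 mm long and 56 mm wide, top level with the rim, carries an upright steel stud.
- lid (a joint): Angle of the box's hinged lid: 0 = shut, flat on the rim; positive = raised (the front edge swings up and away from the robot); at the start 0.8 to 1.2 rad. The hinge is stiff, so the lid stays where it is left; closing it takes a push of about 1 to 3 N near the front edge. Plate 160 x 170 x 8 mm with, at the middle of its front edge, a tongue 46 mm long and 56 mm wide that has a hole 23 mm wide for the stud.
- lid_hinge (a point): Mid-point of the lid's hinge axis, which lies along the box's y at the rim (65 mm above the worktop), 80 mm behind the box's centre; the lid's underside lies in the plane of this axis.
- lid_front (a point): Point on the moving lid: middle of the front edge of the 160 mm plate (where the tongue begins), on the lid's upper (outer) face; 160 mm from the hinge.
- seat (a point): Point on the stud's axis at the level of the shut lid's upper face (73 mm above the worktop): where the centre of the cap's underside comes to rest. The stud is 104 mm in front of the box's centre, 12.4 mm thick, and rises 21 mm above this point, tapering to 6 mm over its last 6 mm. Four small sprung barbs stand out round it; a cap set loosely on it rests on the barbs about 12 mm above the seat.
- cap: Loose snap cap, standing open end down: cylinder 36 mm across, 46 mm high, 60 g. Origin: its centre, 23 mm above its underside; z up. Bore 24 mm deep and 23 mm wide behind a lip 15.2 mm wide, 4.5 mm high. Press: 8 to 13 N builds up from 12 to 8 mm above the seat; then it clicks, the force falls to a few N or even pulls down a little (at 4 mm), until it meets the lid, which is firm.
- glass_mid (a point): Centre, half-way up, of a loose shot glass, 49 mm across and 62 mm high (bystander).
- shaker_mid (a point): Centre, half-way up, of a loose pale shaker, 65 mm across and 103 mm high (bystander).
- bean_jar: Fixed obstacle: round lidded bean jar, about 170 mm across and 335 mm high, behind and to the left of the box, behind the row of small things. Origin: centre of its underside. Pass in front of it. Tall equipment also stands along the back, and a coffee machine at the back left whose front edge lies at about x = 0.49 and right side at y = 0.26.
Not all that is in view belongs to the job. Several things look just like the cap: the one meant starts farthest to the robot's right.

How it is judged:
On the way, in this order (a step that is already met when the one before it is completed fails the run):
1. the lid is shut (value of joint lid below 0.04 rad), for 0.2 s.
2. the cap has clicked on and sits down on the shut lid (z of cap in the frame of seat between 0.019 and 0.0255 m and horizontal distance between cap and seat below 0.004 m and angle between cap's own z axis and vertical below 0.1 rad and value of joint lid below 0.04 rad), for 0.2 s.
At the end, for the whole second after the job is handed in: Through the last second: lid shut (below 0.04 rad); cap upright (within 0.1 rad), its axis within 4 mm of the stud's and its underside within 2.5 mm of the lid's upper face; the gripper is still on the cap and the cap still presses on the box with more than 5 N (all of step 2 and contact force between cap and box above 5 N and contact force between the fingers and cap above 2 N); the arm keeps its last pose, push and grip.
It fails at once if the shot glass is moved more than 30 mm (distance of glass_mid from where it was at the start of the episode above 0.03 m).
It fails at once if the shaker is moved more than 30 mm (distance of shaker_mid from where it was at the start of the episode above 0.03 m).
It also fails if it takes over 72 s, if anything falls off the work surface, if the arm or the gripper's body presses on something with over 40 N, if the wrist force passes 120 N, or if a joint passes its speed limit or range.

## Working session

There is one attempt and no reset: what is moved stays moved. The work goes in short steps, Python scripts to look and compute and a tool call to move; the robot and the scene stay as the last step left them, time stands still between calls to the robot, and variables do not carry over. Pictures are saved under pics/ and viewed, and the job is handed in when it is done.

Besides the shell and the picture viewer there is one more tool, called after "Request:" by a JSON object that holds its "name" and its "arguments". arm_command: Moves the arm, as the interface text tells. Its arguments: {"type":"object","properties":{"commands":{"type":"array"},"grip_force":{"type":"number"}},"required":["commands"]}

```bash
mkdir -p pics; ls; python3 - <<'E'
from rig import manip
import cv2,numpy as np
print(manip.get_state(), manip.finger_overhang)
for n in ["scene","side","wrist"]:
    im=manip.get_image(n); cv2.imwrite(f"pics/{n}0.png",im["pixels"][:,:,::-1]); np.savez(f"{n}0.npz",**im)
    print(n,im["intrinsics"],im["k1"],im["R"],im["t"],(-im["R"].T@im["t"]))
E
```

```text
pics
{'clock': 0.0, 'qpos': array([-1.39401588e+00,  2.76612067e-01,  1.50610931e+00, -1.90788841e-05,
        1.36072288e+00, -1.21000956e-01]), 'qd': array([ 0.00062785, -0.00048631, -0.00047661,  0.0012012 ,  0.00139311,
       -0.00051997]), 'effort': array([-4.75292381e-04, -4.16780198e+01, -2.45808595e+01, -1.64362832e-04,
        1.13443795e-02,  1.35947062e-06]), 'position': array([ 0.16860576, -0.54920905,  0.24743945]), 'ee_rot': array([ 0.56908434, -0.56819429,  0.42077637, -0.41981604]), 'contact_force': array([-0.86463693,  0.74536901,  0.1430236 ]), 'moment': array([ 0.03270296,  0.0466906 , -0.04800092]), 'width': 0.08525387172141427} 0.017
scene [[423.62337612   0.         316.59485446]
 [  0.         423.62337612 196.94640549]
 [  0.           0.           1.        ]] -0.10372407597078402 [[-0.81736664 -0.57605332 -0.0086225 ]
 [-0.23453591  0.34638056 -0.90830249]
 [ 0.52621733 -0.74039387 -0.41822511]] [0.42209814 0.20029252 0.8767626 ] [-0.06938294  0.82292325  0.55224987]
side [[403.68402574   0.         325.86835006]
 [  0.         403.68402574 205.53459976]
 [  0.           0.           1.        ]] -0.03241612879792679 [[ 0.96638146  0.25656095  0.01683297]
 [ 0.22271792 -0.80259832 -0.55338292]
 [-0.12846634  0.538528   -0.83275686]] [-0.49733235 -0.10800918  1.15699957] [ 0.65330384 -0.58216859  0.91210048]
wrist [[294.41830529   0.         315.48104845]
 [  0.         294.41830529 200.50026181]
 [  0.           0.           1.        ]] 0.008115800734167958 [[ 0.29283372 -0.9561618  -0.00173672]
 [-0.90514507 -0.27779382  0.32178098]
 [-0.30815713 -0.09265634 -0.94681254]] [-0.57359987 -0.04147093  0.38142917] [ 0.2479723  -0.52463283  0.37349029]
```

View pics/scene0.png

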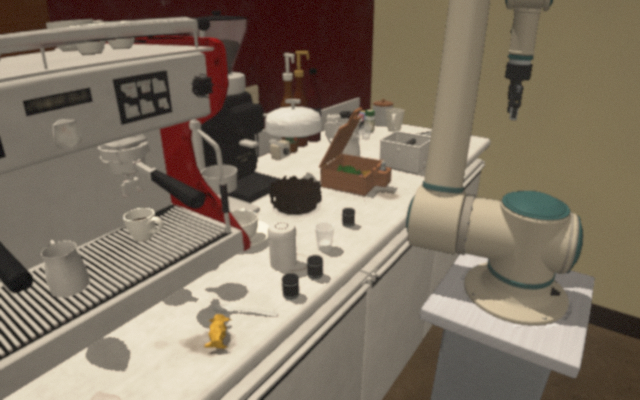

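View pics/side0.png

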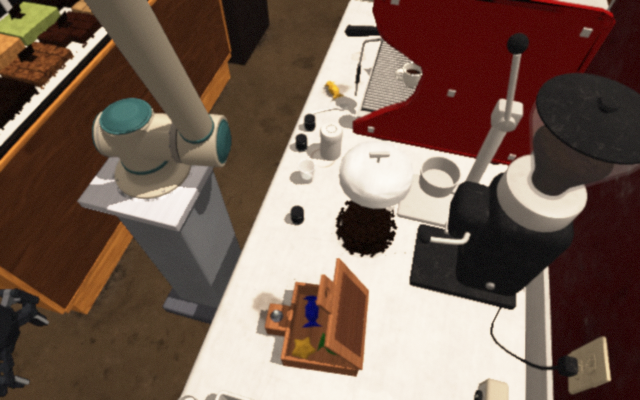

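View pics/wrist0.png

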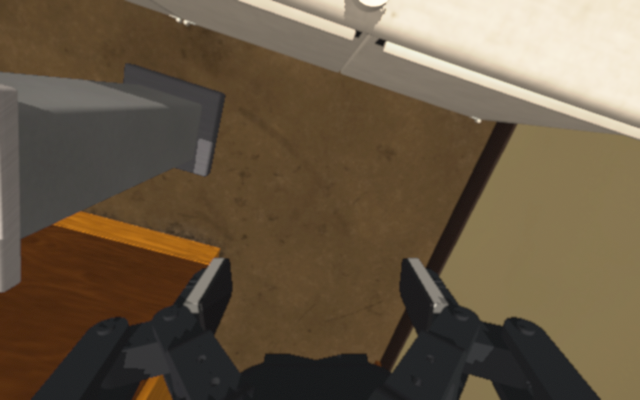

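Three black things look like the cap. In the side view they are at (310,121), (301,142) and (297,215), and in the scene view at (290,285), (315,266) and (348,217). The one nearest the box, at side (297,215) / scene (348,217), should have the lowest y, so it should be the one meant. I'll measure them and crop to confirm.

```bash
cat > h.py <<'E'
import numpy as np,cv2
class C:
    def __init__(s,im):
        for k in ("pixels","range_z","intrinsics","R","t"): setattr(s,k,np.array(im[k]))
        s.k1=float(im["k1"]); s.o=-s.R.T@s.t
        s.D=np.array([s.k1,0,0,0,0.])
    def ray(s,u,v):
        p=cv2.undistortPointsIter(np.array([[[u,v]]],float),s.intrinsics,s.D,None,None,(3,50,1e-10))[0,0]
        return s.R.T@np.array([p[0],p[1],1.])
    def onz(s,u,v,z):
        d=s.ray(u,v); return s.o+d*(z-s.o[2])/d[2]
    def dep(s,u,v):
        return s.o+s.ray(u,v)*s.range_z[int(round(v)),int(round(u))]
    def proj(s,X):
        return cv2.projectPoints(np.array(X,float).reshape(-1,3),cv2.Rodrigues(s.R)[0],s.t,s.intrinsics,s.D)[0].reshape(-1,2)
def tri(obs):
    A=np.zeros((3,3));b=np.zeros(3)
    for c,u,v in obs:
        d=c.ray(u,v);d/=np.linalg.norm(d);P=np.eye(3)-np.outer(d,d);A+=P;b+=P@c.o
    return np.linalg.solve(A,b)
def load(n): return C(np.load(n+".npz"))
def crop(c,u0,v0,u1,v1,k,name):
    cv2.imwrite(name,cv2.resize(c.pixels[v0:v1,u0:u1,::-1],None,fx=k,fy=k,interpolation=cv2.INTER_CUBIC))
E
python3 - <<'E'
from h import *
s=load("side0");c=load("scene0")
for cam,pts in ((s,[(310,121),(301,142),(297,215)]),(c,[(290,285),(315,266),(348,217)])):
    for p in pts:
        x,y=p
        m=np.zeros((400,640),np.uint8); sub=cam.pixels[y-22:y+22,x-18:x+18].max(2)<70
        m[y-22:y+22,x-18:x+18]=sub
        n,l,st,ce=cv2.connectedComponentsWithStats(m)
        i=1+st[1:,4].argmax(); print(p,st[i],ce[i],"dep",cam.dep(*ce[i]).round(4),"z23",cam.onz(*ce[i],0.023).round(4))
# top rim
crop(s,200,180,400,400,3,"pics/c1.png"); crop(c,260,100,460,300,3,"pics/c2.png")
E
```

```text
(310, 121) [305 115  10  16 133] [309.21804511 122.45112782] dep [0.3932 0.2594 0.039 ] z23 [0.3885 0.2747 0.023 ]
(301, 142) [296 135  11  16 141] [300.82978723 142.59574468] dep [0.3928 0.1738 0.04  ] z23 [0.3878 0.1885 0.023 ]
(297, 215) [291 207  12  17 176] [296.72727273 214.89772727] dep [ 0.4563 -0.0705  0.0479] z23 [ 0.4506 -0.0557  0.023 ]
(290, 285) [283 274  15  23 296] [290.35472973 285.27027027] dep [0.3773 0.2883 0.0379] z23 [0.3902 0.2728 0.023 ]
(315, 266) [308 257  14  21 258] [314.69379845 266.79844961] dep [0.3771 0.2042 0.0355] z23 [0.3879 0.1893 0.023 ]
(348, 217) [343 210  11  15 135] [348.17037037 216.88148148] dep [ 0.4404 -0.038   0.0341] z23 [ 0.4513 -0.0565  0.023 ]
```

View pics/c1.png

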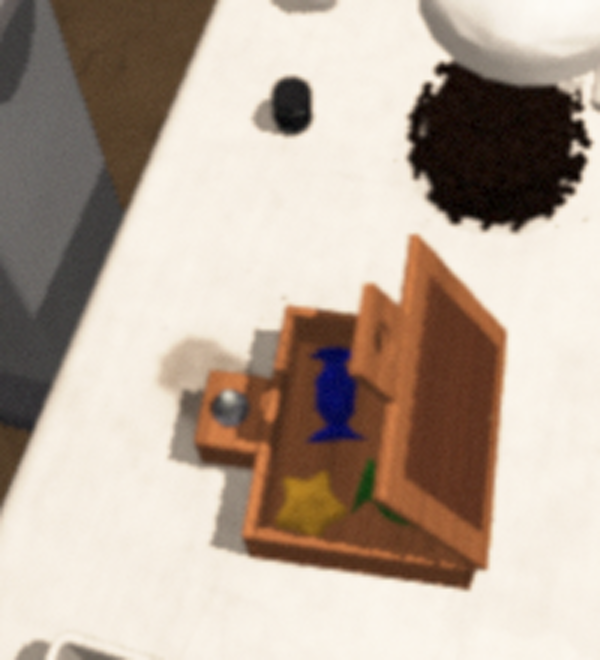

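View pics/c2.png

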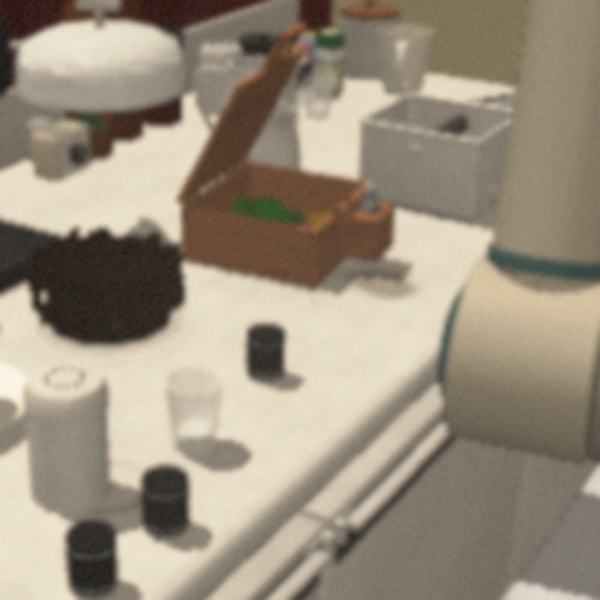

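```bash
python3 - <<'E'
from h import *
s=load("side0");c=load("scene0")
S=lambda x,y:(200+x/3,180+y/3); K=lambda x,y:(260+x/3,100+y/3)
print("stud tri",tri([(s,*S(229,396)),(c,*K(371,184))]), s.onz(*S(229,398),.09),c.onz(*K(371,186),.09))
for n,p,z in [("FL",(289,308),.065),("FR",(247,537),.065),("brk FL",(210,372),.065),("brkFR",(197,446),.065),("BRbot",(470,588),0),("FRbot",(247,555),0)]:
    print(n,s.onz(*S(*p),z))
for n,p in [("lid TL",(416,236)),("lid BR",(487,567)),("lid TR?",(505,331)),("lid FRcorner",(380,495)),("tongue",(370,287)),("tongue2",(357,376)),("tb",(398,300))]:
    print(n,s.dep(*S(*p)))
# lid underside plane points
for p in [(440,300),(480,350),(440,450),(470,510),(410,480),(430,400)]:
    print(p,s.dep(*S(*p)))
for n,u,v in [("jar top",375,165),("jar",375,190),("glass",307,172),("shaker",331,140)]:
    print(n,s.dep(u,v))
E
```

```text
stud tri [ 0.49334276 -0.33626058  0.09006487] [ 0.49584095 -0.33659737  0.09      ] [ 0.48865444 -0.33207908  0.09      ]
FL [ 0.51211226 -0.25214123  0.065     ]
FR [ 0.53335634 -0.41694047  0.065     ]
brk FL [ 0.47165803 -0.3144787   0.065     ]
brkFR [ 0.48051442 -0.36768635  0.065     ]
BRbot [ 0.68779293 -0.39638669  0.        ]
FRbot [ 0.52804841 -0.41615872  0.        ]
lid TL [ 0.60027729 -0.24070651  0.21123762]
lid BR [ 0.69316193 -0.39492039  0.07018178]
lid TR? [ 0.67123545 -0.2307847   0.07282064]
lid FRcorner [ 0.61954662 -0.40368639  0.21051016]
tongue [ 0.58531496 -0.3002056   0.2527937 ]
tongue2 [ 0.59184832 -0.35260195  0.24797037]
tb [ 0.59998932 -0.28601652  0.21068827]
(440, 300) [ 0.62368149 -0.26327836  0.17394264]
(480, 350) [ 0.65644295 -0.26685436  0.11576633]
(440, 450) [ 0.64600888 -0.35220909  0.15218757]
(470, 510) [ 0.67334887 -0.37132125  0.1065713 ]
(410, 480) [ 0.63323129 -0.38397616  0.18447081]
(430, 400) [ 0.63302512 -0.33014609  0.17432519]
jar top [ 0.62708052 -0.06742861  0.2987063 ]
jar [ 0.63838091 -0.11922924  0.28829366]
glass [0.44659795 0.05597644 0.0649055 ]
shaker [0.48461536 0.16207777 0.0898765 ]
```

```bash
python3 - <<'E'
from h import *
from rig import manip
from scipy.spatial.transform import Rotation as Ro
q=manip.get_state()["ee_rot"]; print(Ro.from_quat(np.r_[q[1:],q[0]]).as_matrix().round(3))
# highest obstacles map from both cams
P=[]
for n in("side0","scene0"):
    c=load(n)
    for v in range(0,400,2):
        for u in range(0,640,2):
            if c.range_z[v,u]>0: P.append(c.dep(u,v))
P=np.array(P)
print("cols y from -0.6 ; max height cm")
ys=np.arange(-.65,.1,.05)
for x in np.arange(.3,1.0,.05):
    r=[]
    for y in ys:
        m=(abs(P[:,0]-x-.025)<.025)&(abs(P[:,1]-y-.025)<.025)
        r.append("%3d"%round(100*np.percentile(P[m,2],98)) if m.sum()>3 else " --")
    print("%.2f"%x," ".join(r))
print(ys.round(2))
E
```

```text
[[ 0.293 -0.     0.956]
 [-0.956  0.001  0.293]
 [-0.001 -1.     0.   ]]
cols y from -0.6 ; max height cm
0.30 -90 -89   0   0   0   0   0   0   0   0   0   0   0   0   0
0.35 -36 -33   2   0   0   0   0   0   0   0   0   0   0   0   0
0.40  --  10  11   0   0   0   0   0   0   0   0   5   5   0   6
0.45  10  --  11   0   0   7   9   0   0   0   0   5   5   0   6
0.50  10   9  10   0   7   7   7   7   7   0   0   0   0   0   0
0.55  10  10  10   0   7  25  25  25  21   0  29  30  30  28  --
0.60  --  --  --   0  20  21  23  21  20   0  29  32  31  29   2
0.65   0   0  10  10  11  15  14  13  11   0  29  30  30  28   0
0.70  12   0   9   8   0   1   1   0   0  25   0  28  27   2  14
0.75  11  --  --  --   1   0   0   1   0  25  27  27  27  14  52
0.80  12  12  --   0   0   1   0   1   0  24  53  53  52  52  53
0.85  --  11   0   0   0   1   0   0   1  53  53  53  53  --  38
0.90  11  29   0  29  39   6   6   0   0  53  54  55  53  53  --
0.95  30  38  38  38  37   7   6   8   2  53  53  53  53  --  --
[-0.65 -0.6  -0.55 -0.5  -0.45 -0.4  -0.35 -0.3  -0.25 -0.2  -0.15 -0.1
 -0.05  0.    0.05]
```

The cap farthest to the right is the lone one at side (297,215), at (0.451, −0.056). The other two have y of +0.19 and +0.27. The crops show a plain black cylinder by itself between the box and the glass. From the measurements, the lid is at about 1.13 rad and its hinge at about (0.682, −0.313). I'll shut the fingers and go round behind the lid.

Request:
{"name": "arm_command", "arguments": {"commands": [[0, [0, 0, 4], 0], [0, [2, 1, 4], -0.02], [0, [4.4, 1.9, 0], -0.02], [0, [4.4, 1.9, 0], -0.02], [0, [4.4, 1.9, 0], -0.02], [0, [4.4, 1.9, 0], -0.02], [0, [4.4, 1.9, 0], -0.02], [0, [4.4, 1.9, 0], -0.02], [0, [4.4, 1.9, 0], -0.02], [0, [4.4, 1.9, 0], -0.01], [0, [4.4, 1.9, 0], 0], [0, [4.4, 1.9, 0], 0]]}}

```text
clock: 1.35
position: [0.6303, -0.3486, 0.3279]
ee_rot: [-0.531, 0.531, -0.467, 0.467]
contact_force: [0.1, -1.8, -0.3]
width: 0.0
```

Request:
{"name": "arm_command", "arguments": {"commands": [[0, [3, 1.7, 0], 0], [0, [3, 1.8, 0], 0], [0, [0, 0, -4], 0], [0, [0, 0, -4], 0], [0, [0, 0, -3.5], 0], [0, [0, 0, 0], 0]]}}

```text
clock: 1.95
position: [0.6857, -0.3128, 0.206]
ee_rot: [-0.53, 0.532, -0.472, 0.462]
contact_force: [-0.2, 0.4, 0.4]
width: 0.0001
```

```bash
cat > shot.py <<'E'
import sys
from h import *
from rig import manip
tag=sys.argv[1]
for n in sys.argv[2:]:
    im=manip.get_image(n); np.savez(n+tag+".npz",**im); cv2.imwrite(f"pics/{n}{tag}.png",im["pixels"][:,:,::-1])
E
python3 shot.py 1 side
```

```text
(no output)
```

View pics/side1.png

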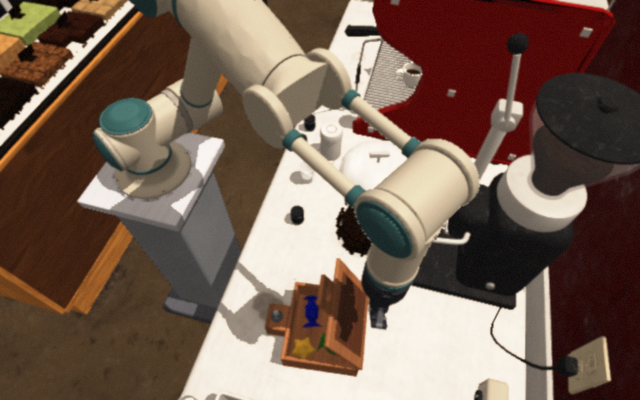

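The side view shows the fingers at about (380,315), just behind the lid and clear of it. Next I'll follow the lid's arc towards the robot and down.

Request:
{"name": "arm_command", "arguments": {"commands": [[0, [-2.2, -0.3, 0], 0], [0, [-2.2, -0.3, 0], 0], [0, [-1.4, -0.2, -0.6], 0], [0, [-1.4, -0.2, -0.6], 0], [0, [-2.1, -0.3, -1.8], 0], [0, [-1.7, -0.2, -2.2], 0], [0, [-1.2, -0.2, -2.5], 0], [0, [-0.6, -0.1, -2], 0], [0, [0, 0, 0], 0]]}}

```text
clock: 2.9
position: [0.5598, -0.3331, 0.1166]
ee_rot: [-0.531, 0.531, -0.468, 0.467]
contact_force: [-0.3, -0.3, -0.6]
width: 0.0
```

```bash
python3 shot.py 2 side
```

```text
(no output)
```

View pics/side2.png

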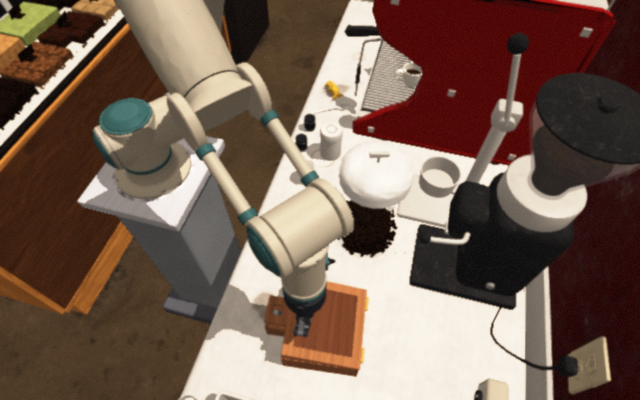

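Request:
{"name": "arm_command", "arguments": {"commands": [[0, [-0.2, 0, -1], 0], [0, [-0.1, 0, -0.8], 0], [0, [0, 0, -0.4], 0], [0, [0, 0, -0.3], 0], [0, [0, 0, 0], 0]]}}

```text
clock: 3.45
position: [0.5576, -0.3324, 0.0908]
ee_rot: [-0.531, 0.531, -0.467, 0.467]
contact_force: [-0.3, 0.4, -0.7]
width: 0.0001
```

Request:
{"name": "arm_command", "arguments": {"commands": [[0, [0, 0, -0.3], 0], [0, [0, 0, 0], 0], [0, [0, 0, 0], 0], [0, [0, 0, 0], 0]]}}

```text
clock: 3.85
position: [0.5579, -0.3326, 0.09]
ee_rot: [0.531, -0.531, 0.467, -0.467]
contact_force: [-1.9, 0.6, 7.0]
width: -0.0
```

The lid resists at tip z = 0.073 with 7 N, which is the shut height. I'll back off and look at the stud.

Request:
{"name": "arm_command", "arguments": {"commands": [[0, [0, 0, 3], 0], [4, [0, 0, 4], 0], [6, [-3, 0, 4], 0], [8.5, [-4.5, 0, 2], 0], [8.5, [-3, 0, 0], 0], [8.5, [0, 0, 0], 0], [8.5, [0, 0, 0], 0]]}}

```text
clock: 4.55
position: [0.4525, -0.3327, 0.2188]
ee_rot: [0.531, -0.531, 0.467, -0.468]
contact_force: [0.6, -0.7, 0.6]
width: 0.0844
```

```bash
python3 shot.py 3 side wrist scene
```

```text
(no output)
```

View pics/wrist3.png

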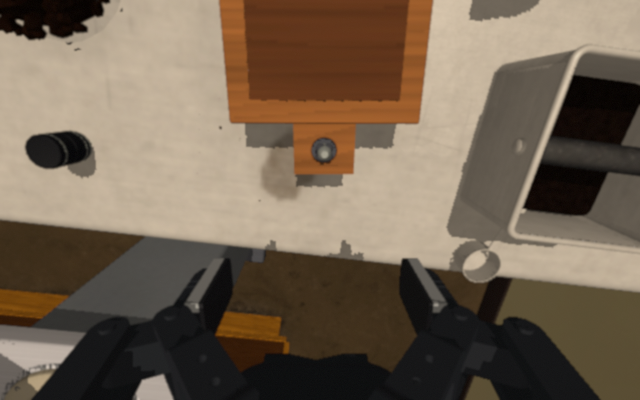

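View pics/scene3.png

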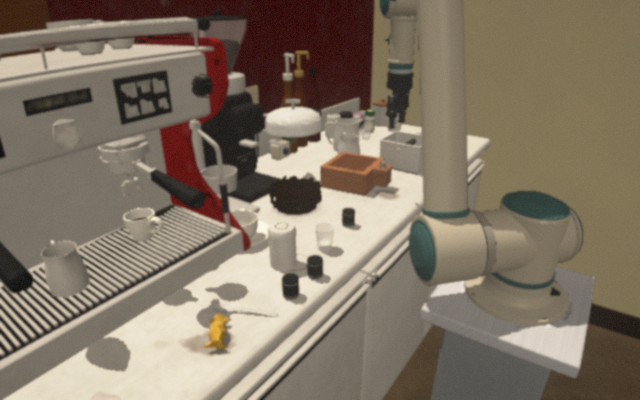

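The wrist view shows the lid shut, with the stud up through the tongue at (323,150), and the cap at (58,149). I'll measure the tongue corners and the stud.

```bash
python3 - <<'E'
from h import *
w=load("wrist3");s=load("side3")
a=cv2.resize(w.pixels[110:190,280:370,::-1],None,fx=8,fy=8,interpolation=cv2.INTER_CUBIC)
cv2.imwrite("pics/w3s.png",a)
crop(w,15,115,105,190,8,"pics/w3c.png")
crop(s,250,280,350,340,8,"pics/s3s.png")
E
```

```text
(no output)
```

View pics/w3s.png

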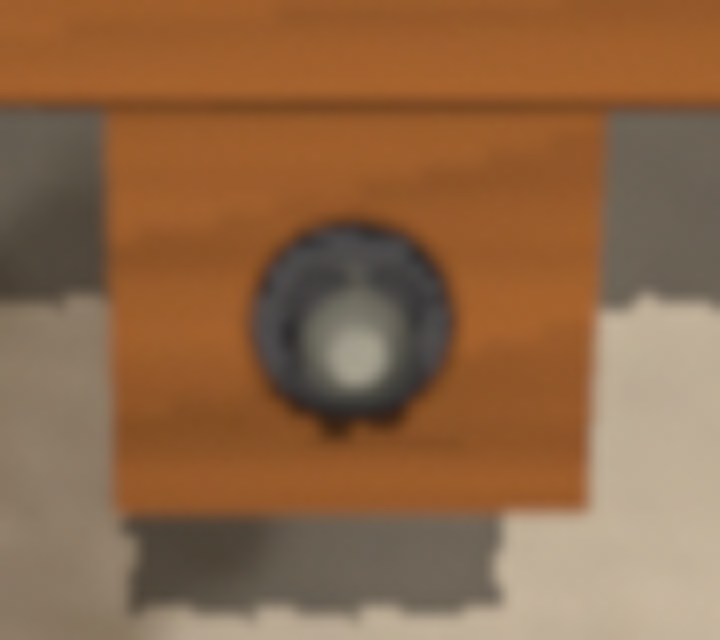

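View pics/w3c.png

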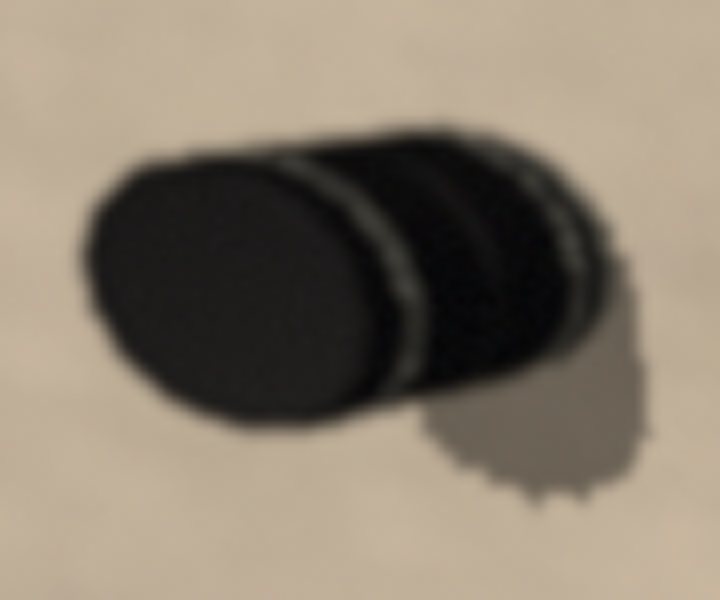

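View pics/s3s.png

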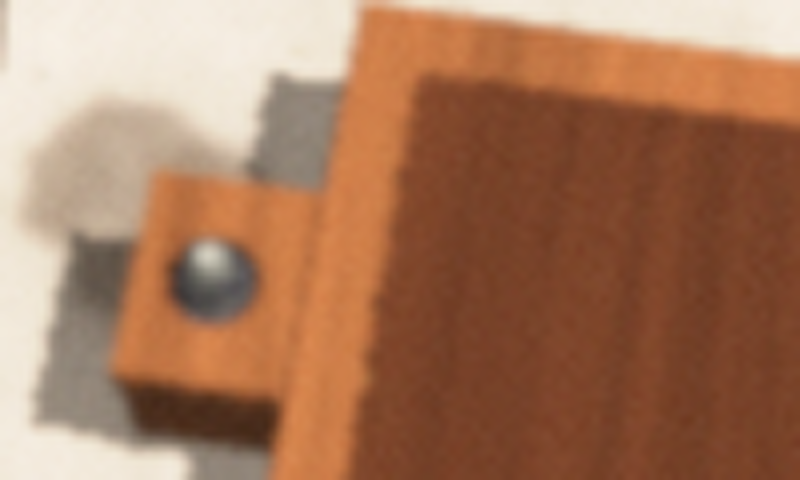

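```bash
python3 - <<'E'
from h import *
w=load("wrist3");s=load("side3");c=load("scene3")
W=lambda x,y:(280-.5+(x+.5)/8,110-.5+(y+.5)/8)
S=lambda x,y:(250-.5+(x+.5)/8,280-.5+(y+.5)/8)
C=[w.onz(*W(*p),.073)[:2] for p in ((118,510),(586,508),(106,108),(605,105))]
C=np.array(C);print("wrist corners",C.round(4).tolist())
fm=(C[0]+C[1])/2;bm=(C[2]+C[3])/2;d=(bm-fm)/np.linalg.norm(bm-fm)
y=C[0]-C[1]; print("len",np.linalg.norm(bm-fm),"w",np.linalg.norm(y),"yaw",np.arctan2(d[1],d[0]),np.arctan2(-y[0],y[1]))
print("stud from front/back",fm+d*.022,bm-d*.024)
print("hole",w.onz(*W(355,319),.073),"tip",w.onz(*W(357,362),.094))
D=np.array([s.onz(*S(*p),.073)[:2] for p in ((155,172),(116,376),(328,188),(283,395))])
print("side corners",D.round(4).tolist()); fm=(D[0]+D[1])/2;bm=(D[2]+D[3])/2;d=(bm-fm)/np.linalg.norm(bm-fm)
print(np.linalg.norm(bm-fm),np.linalg.norm(D[0]-D[1]),"stud",fm+d*.022,bm-d*.024,"tip",s.onz(*S(212,253),.094))
# lid depth heights
for p in((355,200),(300,480),(500,300),(355,50)): print("dep",w.dep(*W(*p)).round(4))
print("tri tip",tri([(w,*W(357,362)),(s,*S(212,253))]))
E
```

```text
wrist corners [[0.4684, -0.3102], [0.4756, -0.3649], [0.5139, -0.3041], [0.5213, -0.3593]]
len 0.045982928562494974 w 0.05519928225620597 yaw 0.1273006211817822 0.13112140871218247
stud from front/back [ 0.49383766 -0.33474788] [ 0.49382072 -0.33475005]
hole [ 0.49420052 -0.33486366  0.073     ] tip [ 0.49288115 -0.33467664  0.094     ]
side corners [[0.469, -0.3114], [0.4775, -0.3664], [0.5153, -0.3034], [0.5209, -0.3597]]
0.045461674847836905 0.055685887935435746 stud [ 0.49494278 -0.33533835] [ 0.49441161 -0.33542585] tip [ 0.49505958 -0.33495653  0.094     ]
dep [ 0.5075 -0.333   0.0729]
dep [ 0.4749 -0.331   0.0741]
dep [ 0.4985 -0.351   0.0736]
dep [ 0.5237 -0.3308  0.0737]
tri tip [ 0.49377562 -0.33465179  0.09293874]
```

The seat is at (0.4940, −0.3350). The wrist and side views agree within 1 mm, and the tongue measures 46 × 55.5 mm against 46 × 56 mm given. Now I'll go above the cap, turning so that the camera side stays away from the jar.

Request:
{"name": "arm_command", "arguments": {"commands": [[7.5, [0, 3.8, 0], 0], [7.5, [0, 4, 0], 0.14], [7.5, [0, 4, 0], 0.14], [7.5, [0, 4, 0], 0.14], [7.5, [0, 4, 0], 0.14], [7.5, [0, 4, 0], 0.14], [7.5, [-0.1, 4, 0], 0], [7.5, [0, 0, 0], 0], [7.5, [0, 0, 0], 0]]}}

```text
clock: 5.6
position: [0.4524, -0.0539, 0.2181]
ee_rot: [-0.659, 0.659, -0.256, 0.256]
contact_force: [-0.2, -0.5, 0.1]
width: 0.0748
```

```bash
python3 shot.py 4 wrist; python3 - <<'E'
from rig import manip; print(manip.get_state()["position"], manip.get_state()["qpos"])
E
```

```text
[ 0.45247536 -0.05479034  0.2181123 ] [-2.72798053e-01  1.16485364e-01  1.79231303e+00 -7.78275922e-04
  1.23257808e+00  4.68945141e-01]
```

View pics/wrist4.png

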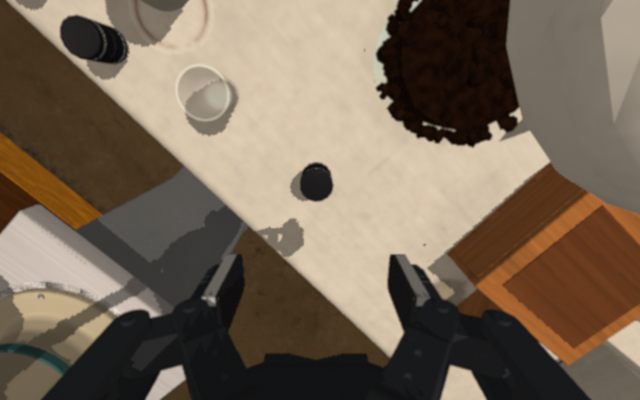

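```bash
python3 - <<'E'
from h import *
w=load("wrist4")
m=np.zeros((400,640),np.uint8); m[150:210,298:340]=w.pixels[150:210,298:340].max(2)<60
n,l,st,ce=cv2.connectedComponentsWithStats(m); i=1+st[1:,4].argmax();print(st[i],ce[i],w.onz(*ce[i],.03))
crop(w,285,150,345,215,8,"pics/w4c.png")
E
```

```text
[301 164  31  36 913] [315.70646221 182.04162103] [ 0.45096022 -0.05534239  0.03      ]
```

View pics/w4c.png

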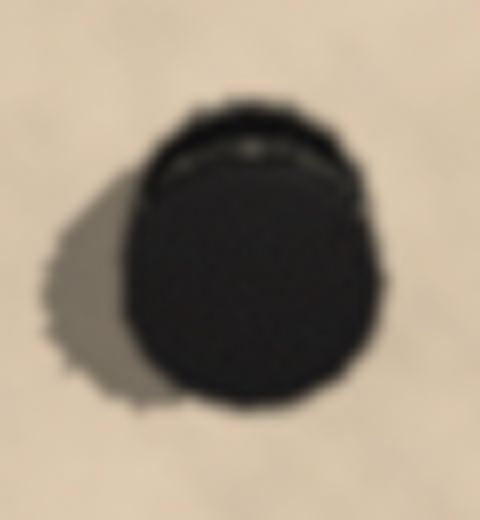

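```bash
python3 - <<'E'
from h import *
w=load("wrist4"); print(w.onz(316.2,184.6,.046), w.onz(300.3,184.6,.046)-w.onz(332.8,184.6,.046))
E
```

```text
[ 0.4523968  -0.05452351  0.046     ] [-0.02518765  0.02301514  0.        ]
```

The wrist crop shows a lone black cylinder with its top centre at (316,185), i.e. (0.452, −0.055), and a top diameter of 34 mm. It is right under the tool. Descending to grasp.

Request:
{"name": "arm_command", "arguments": {"commands": [[7.5, [-0.05, 0, -4], 0], [7.5, [0, 0, -4], 0], [7.5, [0, 0, -4], 0], [7.5, [0, 0, -4], 0], [7.5, [0, 0, -2], 0], [7.5, [0, 0, -1.1], 0], [7.5, [0, 0, 0], 0], [7.5, [0, 0, 0], 0]], "grip_force": 80}}

```text
clock: 6.45
position: [0.4518, -0.0559, 0.0272]
ee_rot: [-0.659, 0.659, -0.257, 0.257]
contact_force: [-0.9, -0.4, -0.1]
width: 0.075
```

Request:
{"name": "arm_command", "arguments": {"commands": [[5, [0, 0, 0], 0], [4, [0, 0, 0], 0], [3, [0, 0, 0], 0], [3, [0, 0, 0], 0], [3, [0, 0, 0], 0], [3, [0, 0, 0], 0]]}}

```text
clock: 7.05
position: [0.4519, -0.055, 0.0284]
ee_rot: [-0.659, 0.659, -0.256, 0.257]
contact_force: [-1.1, -1.4, 5.2]
width: 0.0338
```

```bash
python3 shot.py 5 wrist side
```

```text
(no output)
```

View pics/wrist5.png

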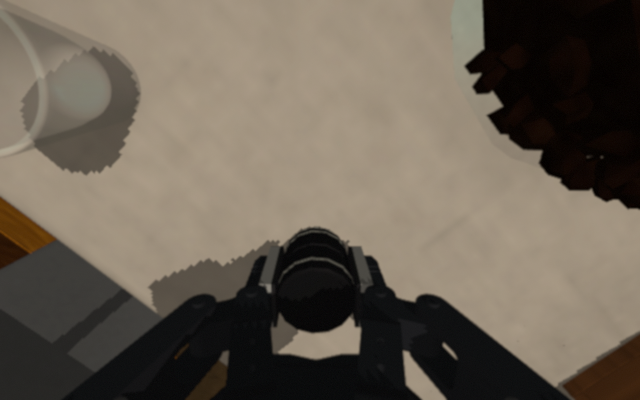

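The cap is held between the pads at (316,285), with the opening at 34 mm. Lifting it and checking.

Request:
{"name": "arm_command", "arguments": {"commands": [[3, [0, 0, 1], 0], [3, [0, 0, 3], 0], [3, [0, 0, 4], 0], [3, [0, 0, 4], 0], [3, [0, 0, 4], 0], [3, [0, -4, 0], 0], [3, [0.5, -4, 0], 0], [3, [0.5, -4, 0], 0], [3, [0.5, -4, 0], 0], [3, [0.5, -4, 0], 0], [3, [0, 0, 0], 0], [3, [0, 0, 0], 0]]}}

```text
clock: 8.35
position: [0.4708, -0.255, 0.1875]
ee_rot: [0.659, -0.658, 0.258, -0.257]
contact_force: [0.1, 0.2, -0.4]
width: 0.0342
```

```bash
python3 shot.py 6 wrist side scene; python3 - <<'E'
from h import *
from rig import manip
from scipy.spatial.transform import Rotation as Ro
st=manip.get_state();q=st["ee_rot"];print(st["position"],st["width"],Ro.from_quat(np.r_[q[1:],q[0]]).as_matrix().round(4).tolist())
for n,k in(("wrist",5),("side",6),("scene",6)):
    c=load(n+"6"); u,v=c.proj(st["position"])[0]; print(n,u,v)
    r=60 if n=="wrist" else 45
    u0,v0=int(u)-r,int(v)-r
    crop(c,max(0,u0),max(0,v0),u0+2*r,min(400,v0+2*r),k,f"pics/{n}6c.png"); print(u0,v0)
E
```

```text
[ 0.47074742 -0.2533053   0.18749045] 0.03419943628918202 [[0.7371, -0.0004, 0.6758], [-0.6758, 0.0008, 0.7371], [-0.0008, -1.0, 0.0003]]
wrist 313.7202975289746 275.6547826690821
253 215
side 273.58001435652943 253.88041087901794
228 208
scene 378.7048793957867 139.44366982906683
333 94
```

View pics/wrist6c.png

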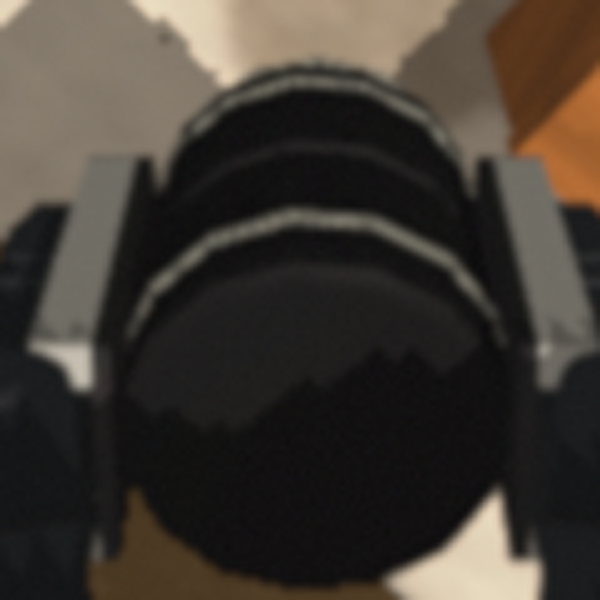

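View pics/side6c.png

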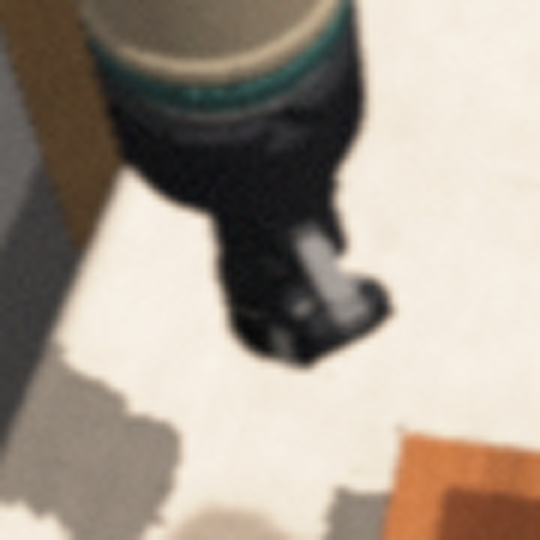

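View pics/scene6c.png

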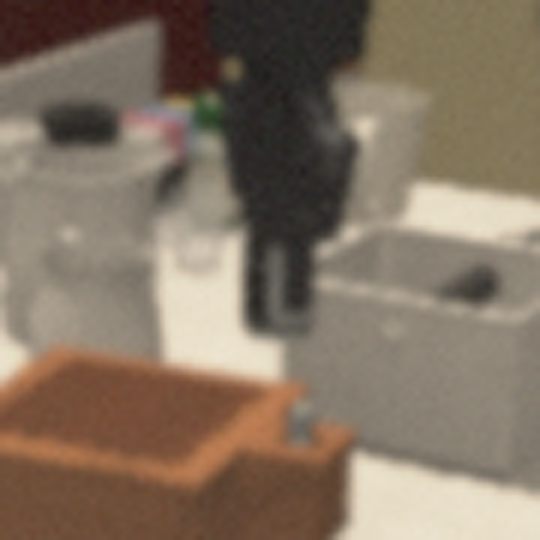

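```bash
python3 - <<'E'
from h import *
from rig import manip
from scipy.spatial.transform import Rotation as Ro
st=manip.get_state();q=st["ee_rot"];M=Ro.from_quat(np.r_[q[1:],q[0]]).as_matrix();p=st["position"]
w=load("wrist6")
W=lambda x,y:(253-.5+(x+.5)/5,215-.5+(y+.5)/5)
for n,xy,dz in (("far top",(315,585),.0176),("near bottom",(315,62),-.0284),("topleft",(118,440),.0176),("topright",(508,440),.0176),("botL",(170,190),-.026),("botR",(470,190),-.026),("padtipL",(90,157),-.017),("padtipL2",(135,157),-.017),("padtipR",(490,157),-.017)):
    print(n,(M.T@(w.onz(*W(*xy),p[2]+dz)-p)).round(4))
# same for earlier ground check: cap in wrist5 with TCP
w=load("wrist4");print((np.array([.4524,-.0545,0.046])-[0.45247536,-0.05479034,0.2181])@M)
E
```

```text
far top [ 0.0009 -0.0176 -0.0181]
near bottom [0.001  0.0284 0.0136]
topleft [-0.0164 -0.0176 -0.0022]
topright [ 0.0179 -0.0176 -0.0023]
botL [-0.0159  0.026  -0.0014]
botR [ 0.0189  0.026  -0.0015]
padtipL [-0.0234  0.017   0.0075]
padtipL2 [-0.0185  0.017   0.0075]
padtipR [0.0199 0.017  0.0074]
[-1.11151458e-04  1.72100189e-01  1.12225659e-04]
```

```bash
python3 - <<'E'
from h import *
from scipy.spatial.transform import Rotation as Ro
M=np.array([[0.7371, -0.0004, 0.6758], [-0.6758, 0.0008, 0.7371], [-0.0008, -1.0, 0.0003]])
w=load("wrist4");p=np.array([0.45247536,-0.05479034,.2181])
W=lambda x,y:(285-.5+(x+.5)/8,150-.5+(y+.5)/8)
print("w4 fartop",M.T@(w.onz(*W(254,410),.046)-p),"nearbot",M.T@(w.onz(*W(250,97),0)-p))
w=load("wrist5"); crop(w,253,215,373,335,5,"pics/w5c.png")
for n in("wrist5","wrist6"):
    w=load(n)
    print(n,w.o)
E
```

```text
w4 fartop [ 6.36333503e-05  1.72094364e-01 -1.78945283e-02] nearbot [-0.00045761  0.21810541  0.01520627]
wrist5 [0.50781395 0.00662866 0.15440745]
wrist6 [ 0.52713414 -0.19372897  0.31348419]
```

View pics/w5c.png

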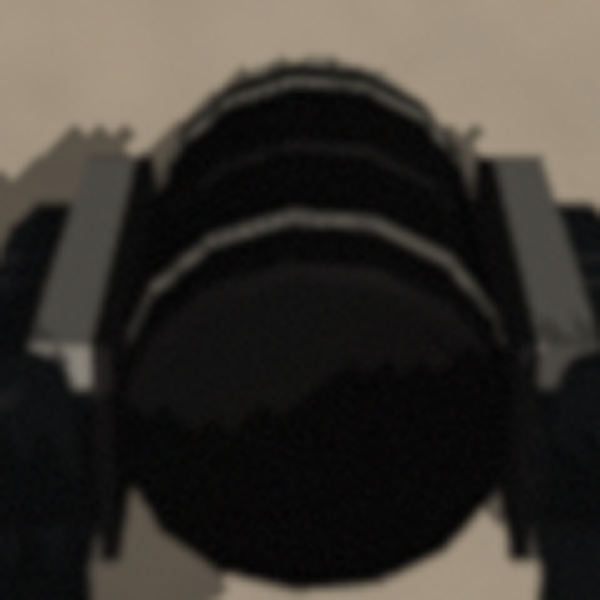

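Wrist5 (on the table) and wrist6 (lifted) are identical, so the cap has not tilted or slipped. Its axis lies about 1.5 mm behind the TCP along the tool's −z. Moving over the stud.

Request:
{"name": "arm_command", "arguments": {"commands": [[3, [0.8, -2.6, 0], 0], [3, [0.8, -2.6, 0], 0], [3, [0.9, -2.7, -1], 0], [3, [0, 0, -2], 0], [3, [0, 0, -2], 0], [3, [0, 0, 0], 0], [3, [0, 0, 0], 0], [3, [0, 0, 0], 0]]}}

```text
clock: 9.3
position: [0.4969, -0.3335, 0.1387]
ee_rot: [-0.659, 0.659, -0.256, 0.257]
contact_force: [0.3, -0.0, -0.5]
width: 0.0339
```

```bash
python3 - <<'E'
from rig import manip
import numpy as np
P=[]
for i in range(6):
    manip.get_image("wrist"); P.append(manip.get_state()["position"])
print(np.mean(P,0),np.std(P,0))
E
python3 shot.py 7 side scene wrist
python3 - <<'E'
from h import *
crop(load("side7"),235,255,335,345,8,"pics/s7c.png")
crop(load("scene7"),345,115,425,195,7,"pics/c7c.png")
crop(load("wrist7"),233,185,393,335,5,"pics/w7c.png")
E
```

```text
[ 0.49670645 -0.33378967  0.13844824] [2.01273232e-04 5.01585381e-05 3.17063405e-04]
```

View pics/s7c.png

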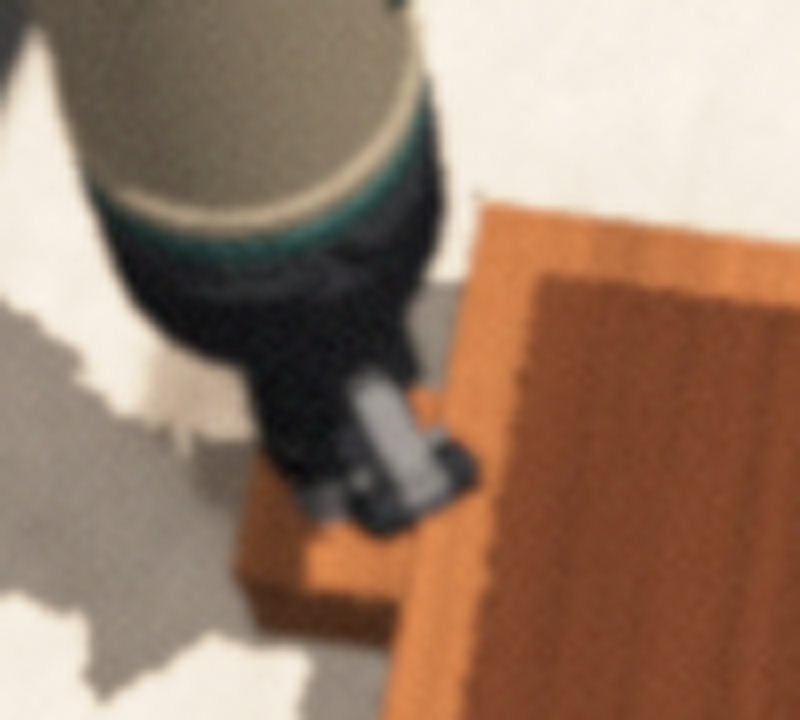

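View pics/c7c.png

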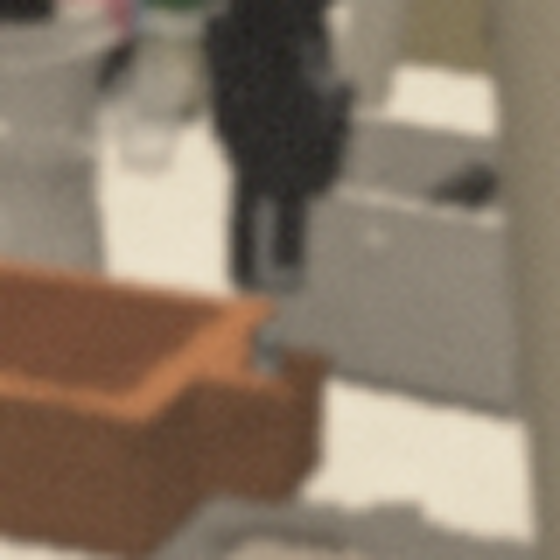

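View pics/w7c.png

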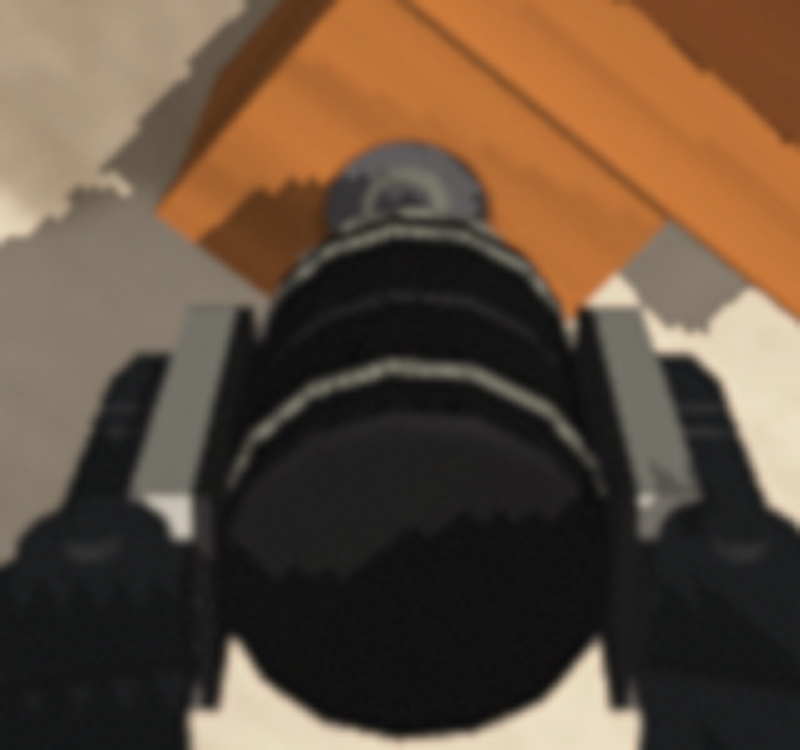

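```bash
python3 - <<'E'
from h import *
from rig import manip
M=np.array([[0.7371, -0.0004, 0.6758], [-0.6758, 0.0008, 0.7371], [-0.0008, -1.0, 0.0003]])
p=np.array([0.4967,-.3338,.1385])
w=load("wrist7"); W=lambda x,y:(233-.5+(x+.5)/5,185-.5+(y+.5)/5)
for n,xy,z in(("holefar",(407,142),.073),("holeL",(326,198),.073),("holeR",(489,198),.073),("tongue FL",(158,211),.073),("tongue corner FR",(665,222),.073)):
    X=w.onz(*W(*xy),z); print(n,X.round(4),(M.T@(X-p)).round(4))
for n,xy,z in (("far top",(413,735),.0176),("near bottom",(413,215),-.0284),("L",(226,560),.0176),("R",(606,560),.0176),("bL",(266,330),-.026),("bR",(564,330),-.026)):
    print(n,(M.T@(w.onz(*W(*xy),p[2]+z)-p)).round(4))
print("seat in tool",M.T@(np.array([.4943,-.335,.073])-p), w.proj([.4943,-.335,.073]))
E
```

```text
holefar [ 0.5016 -0.326   0.073 ] [-0.0016  0.0655  0.009 ]
holeL [ 0.4875 -0.3245  0.073 ] [-0.013   0.0655  0.0006]
holeR [ 0.5044 -0.34    0.073 ] [0.0099 0.0655 0.0006]
tongue FL [ 0.4687 -0.3099  0.073 ] [-0.0367  0.0655 -0.0013]
tongue corner FR [ 0.5202 -0.3596  0.073 ] [ 0.0348  0.0655 -0.0031]
far top [-0.0008 -0.0176 -0.0163]
near bottom [-0.0008  0.0284  0.0146]
L [-0.017  -0.0176  0.0025]
R [ 0.0159 -0.0176  0.0025]
bL [-0.0177  0.026   0.0012]
bR [0.0166 0.026  0.0012]
seat in tool [-0.00090568  0.0655     -0.00252609] [[315.04552013 228.28133879]]
```

In the same wrist image, the stud hole relative to the cap axis is −1.0 mm along tool x and −1.6 mm along tool z. Together with the pose-based estimate, the correction is dx = −1.6 mm, dy = −0.3 mm. I'll descend onto the stud gently.

Request:
{"name": "arm_command", "arguments": {"commands": [[3, [-0.16, -0.03, 0], 0], [3, [0, 0, 0], 0], [3, [0, 0, -0.8], 0], [3, [0, 0, -0.8], 0], [3, [0, 0, -0.4], 0], [3, [0, 0, 0], 0], [3, [0, 0, 0], 0], [3, [0, 0, 0], 0]], "grip_force": 110}}

```text
clock: 10.55
position: [0.4948, -0.3342, 0.1175]
ee_rot: [-0.659, 0.659, -0.257, 0.257]
contact_force: [1.0, -0.6, 0.5]
width: 0.0337
```

Request:
{"name": "arm_command", "arguments": {"commands": [[3, [0, 0, -0.4], 0], [3, [0, 0, -0.2], 0], [3, [0, 0, 0], 0], [3, [0, 0, 0], 0], [3, [0, 0, 0], 0]]}}

```text
clock: 11.05
position: [0.4945, -0.3343, 0.1114]
ee_rot: [-0.659, 0.659, -0.257, 0.257]
contact_force: [-0.7, -0.9, 0.8]
width: 0.0336
```

Request:
{"name": "arm_command", "arguments": {"commands": [[3, [0, 0, -0.3], 0], [3, [0, 0, 0], 0], [3, [0, 0, 0], 0], [3, [0, 0, -0.3], 0], [3, [0, 0, 0], 0], [3, [0, 0, 0], 0]]}}

```text
clock: 11.65
position: [0.4944, -0.3339, 0.1043]
ee_rot: [0.659, -0.659, 0.257, -0.256]
contact_force: [0.7, -1.6, -3.5]
width: 0.0341
```

```bash
python3 shot.py 8 wrist scene; python3 - <<'E'
from h import *
crop(load("wrist8"),233,185,393,335,5,"pics/w8c.png"); crop(load("scene8"),345,115,425,195,7,"pics/c8c.png")
E
```

```text
(no output)
```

View pics/w8c.png

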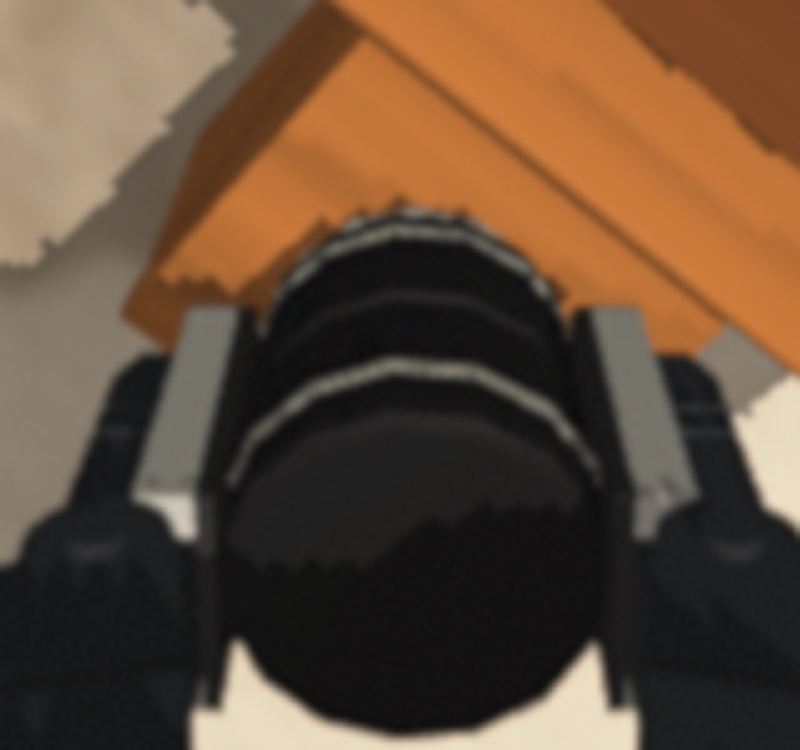

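View pics/c8c.png

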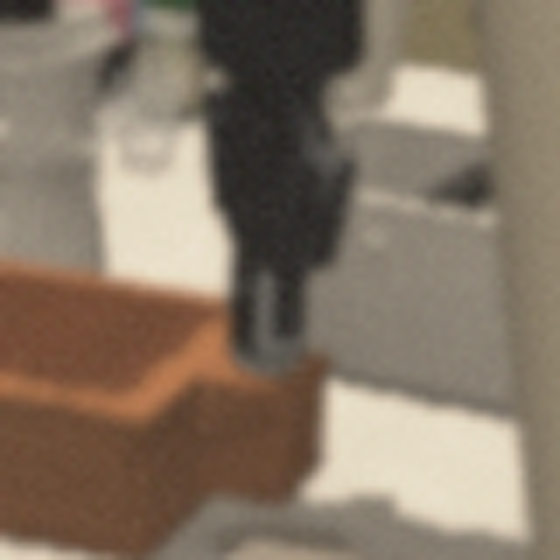

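The cap is over the stud and the tongue runs straight under it. The force reads −3.5 N at TCP z = 0.104, so the click has passed and the cap is being pulled down. Pressing on until it meets the lid.

Request:
{"name": "arm_command", "arguments": {"commands": [[3, [0, 0, -0.2], 0], [3, [0, 0, 0], 0], [3, [0, 0, -0.2], 0], [3, [0, 0, 0], 0], [3, [0, 0, 0], 0], [3, [0, 0, 0], 0]]}}

```text
clock: 12.35
position: [0.4949, -0.3339, 0.1016]
ee_rot: [0.659, -0.659, 0.256, -0.257]
contact_force: [0.7, 0.3, 1.1]
width: 0.0334
```

Request:
{"name": "arm_command", "arguments": {"commands": [[3, [0, 0, -0.2], 0], [3, [0, 0, 0], 0], [3, [0, 0, 0], 0], [3, [0, 0, 0], 0]]}}

```text
clock: 12.75
position: [0.4949, -0.3339, 0.1014]
ee_rot: [-0.659, 0.659, -0.256, 0.257]
contact_force: [-2.6, 3.4, 10.6]
width: 0.0334
```

Request:
{"name": "arm_command", "arguments": {"commands": [[3, [0, 0, 0], 0], [3, [0, 0, 0], 0], [3, [0, 0, 0], 0]]}}

```text
clock: 13.05
position: [0.4949, -0.3339, 0.1014]
ee_rot: [-0.659, 0.659, -0.256, 0.257]
contact_force: [-2.7, 2.9, 11.7]
width: 0.0338
```

```bash
python3 - <<'E'
from rig import manip
import numpy as np
P=[];F=[]
for i in range(8):
    manip.get_image("wrist"); s=manip.get_state(); P.append(s["position"]);F.append(s["contact_force"])
print(np.mean(P,0),np.mean(F,0),np.std(F,0),s["width"])
E
python3 shot.py 9 wrist side scene; python3 - <<'E'
from h import *
crop(load("wrist9"),233,185,393,335,5,"pics/w9c.png"); crop(load("scene9"),345,115,425,195,7,"pics/c9c.png")
E
```

```text
[ 0.49487413 -0.33389477  0.10141837] [-1.81881593  2.23086518 11.35185754] [0.36259626 0.5014802  0.94948788] 0.03406307682932146
```

View pics/w9c.png

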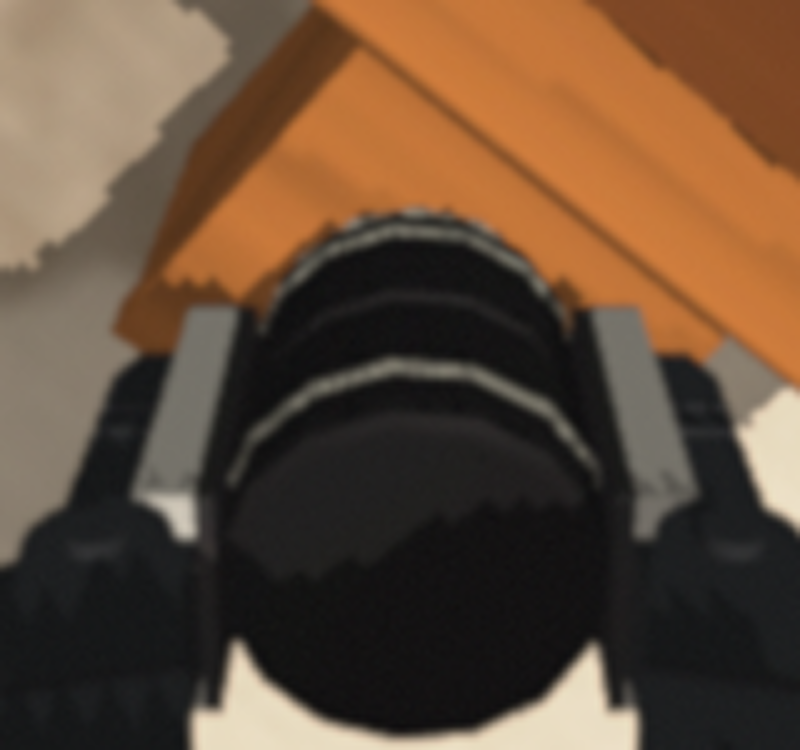

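View pics/c9c.png

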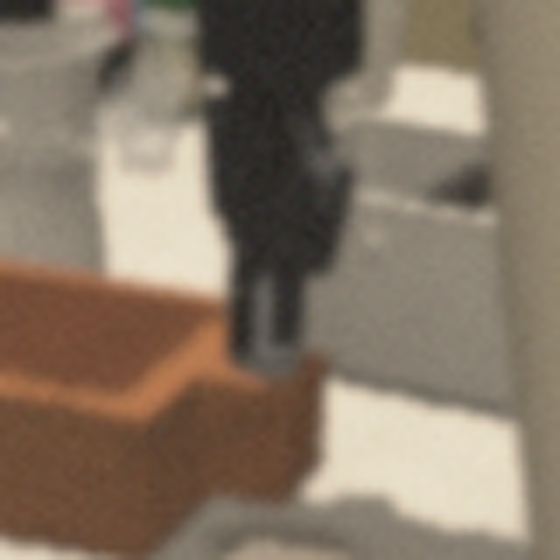

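View pics/side9.png

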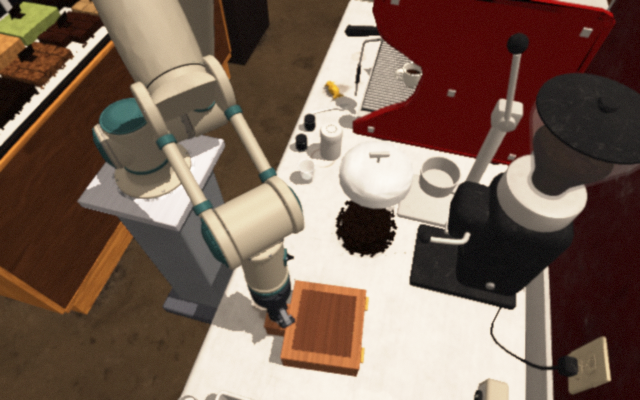

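The cap sits on the tongue with TCP z = 0.1014, the expected seated height, and the push averages 11.4 N. The lid is flat, and the glass (307,172) and shaker (331,140) are where they were. Handing in.

```bash
python3 - <<'E'
from rig import manip
print(manip.sign_off()); s=manip.get_state(); print(s["clock"],s["position"],s["contact_force"],s["width"])
E
```

```text
the job is handed in; nothing more can be done
None
the job is handed in; nothing more can be done
```

I shut the lid, set the cap on the stud and pressed it down past the click. The job was handed in with the gripper still holding the cap and pushing it down; no verdict is reported.

- **Lid:** I pushed it shut from behind with closed fingers until it resisted at the shut height, with the fingertips at z = 0.073 m and 7 N. The pictures show it flat, with the stud up through the hole.
- **Cap:** I took the black cap farthest to the right, at about (0.451, −0.056), and set it upright over the stud.
- **Last checks:**
  - The tool stood at z = 0.1014 m, which matches the cap sitting flat on the lid.
  - The push averaged 11.4 N, with about 2–3 N sideways, and the fingers were 34 mm apart on the cap.
  - The shot glass and shaker looked unmoved in the side view.
- **Disagreements:**
  - The gripper read 34 mm across the 36 mm cap.
  - Position estimates for the cap and stud differed by 1–2 mm between views, so I set the final alignment from cap and stud seen in one wrist picture.
  - The click came at a lower command than I expected, and I only noticed it from a 3.5 N downward pull just after.

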